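Wind and pin a vacuum cleaner's cord reel

TASK

The vacuum cleaner's empty cord reel has to be kept wound for threading a new cord. Take the locking pin out of its parking boss, put it through the lock hole of the reel's wheel and with it turn the wheel clockwise against its spring until the pin finds the hidden hole below; hold the wheel there, press the pin fully home and let go, so that the pin alone keeps the wheel wound. Work by feel: never drive the pin hard into the plastic or let the wheel fly back, and leave everything else where it is.

Things in the scene. Friction and masses are not known exactly. Their poses are not given: they have to be found in the camera images.
- frame: Reel frame screwed to a plywood board (270 x 290 x 12 mm); does not move. Origin: centre of the board's underside, under the wheel's vertical axis; z up, x, y along the board's edges. Base plate 200 x 220 mm, top at z = 18 mm. Two parking bosses, tops at z = 43 mm, stand at x = -80, y = +92 and -92 mm: one holds the locking pin, the other the cover bolt.
- wheel (a joint): Turn of the white wheel (164 mm across) in rad: 0 at rest on its stop, growing clockwise seen from above, end stop at 2.1. A spring turns it back: at the lock hole it takes about 3.5 N to start, 6.5 N at 1.3 rad; let go, it flies back.
- wheel_top (a point): Point on the wheel's axis at the height of the upper flange's flat top, 61 mm above the frame's origin. A low hub, radius 26 mm, rises 5 mm above it. z is up.
- lock_mouth (a point): Centre of the mouth of the wheel's lock hole, 63 mm above the frame's origin, 58 mm from the wheel's axis; goes round with the wheel. The mouth is the 2 mm raised rim (21 mm across) of an upright tube, bore 12 mm, 31 mm long, open below. At rest it lies 105 degrees counterclockwise from the frame's x axis.
- cup: Fixed spring cup under the wheel, origin on the wheel's axis 18 mm above the frame's origin. It carries a flat lock ring hidden by the wheel. The ring was clamped at an unknown angle in its slot: its hole comes under the wheel's hole at a wheel turn anywhere from 1.05 to 1.55 rad, to be found by feel. More than 25 N scores its plastic.
- ring_face (a point): Point on the wheel's axis at the height of the lock ring's flat top face, 30 mm above the frame's origin, 33 mm below the mouth. The ring's one hole: bore 13.5 mm, 12 mm deep, 58 mm from the axis. A pin in the wheel's hole rides on this face with its head 10 mm above the mouth; over the ring's hole it can go down those 10 mm.
- pin: Loose steel locking pin, about 90 g, upright in one of the two parking bosses (which varies), its foot on the base plate. Origin: centre of its foot; z towards the head. Shank 10 mm across, 43 mm long, foot chamfered; then a smooth round head 24 mm across, 28 mm tall. Fully home, the head's underside lies on the mouth's rim.
- pin_shoulder (a point): Centre of the underside of the pin's head, 43 mm above the pin's foot; z along the pin.
- bolt: Cover bolt with a low hexagon head (19 mm across, top 36 mm above its foot) and a 26 mm flange, standing in the other parking boss; to be left there. Origin: centre of its foot.
- washer: Steel washer, 30 mm across and 4 mm thick, lying on the board's far margin; leave alone. Origin: centre of its underside.
- mug: White ceramic mug, 82 mm across, 92 mm tall; leave alone. Origin: centre of its underside.
- bottle: Pastel green bottle, 68 mm across, 190 mm tall; leave alone. Origin: centre of its underside.
- case: Small round pacifier case, 62 mm across, 43 mm tall; leave alone. Origin: centre of its underside.
- teaspoon: Steel teaspoon, 140 mm long, lying; leave alone.
- screwdriver: Screwdriver, 190 mm long, lying; leave alone.
- acrylic_lid (a joint): Hinged lid of the clear acrylic box (160 x 200 x 100 mm, a scoop in it) that stands on the left: 0 rad shut. Leave it shut.

How it is judged:
By the outcome, as a careful person would: the job done as asked, in the order asked, and still so for the second after the job is handed in, with the robot touching nothing.
It also fails if it takes over 72 s, if anything falls off the work surface, if the arm or the gripper's body presses on something with over 40 N, if the wrist force passes 120 N, or if a joint passes its speed limit or range.

ROBOT

A 6-joint arm with a two-finger parallel gripper is mounted at the origin on the work surface. World frame = base frame: x ahead of the robot, y to its left, z up, the work surface at z = 0. Lengths are in mm, angles in rad, forces in N, time in s.
With the tool pointing down it reaches from about 350 to 875 mm from the base axis. Payload 4.2 kg.
Tool frame: the origin (TCP) lies midway between the tips of the shut fingers; the grasp point (between the pads) lies 19 mm behind it; z points along the fingers, y is the line along which they close (so a half turn about z gives the same grasp; the last joint's range is limited). The gripper opens to 85 mm and grips with 20 to 120 N. Pads are 22 mm wide; open, the fingers measure 114 mm over their backs; the gripper's body (76 mm by 85 mm) begins 54 mm behind the grasp point. The pads swing forward as they close: fully open they stand 13 mm farther back than shut.
Start: joints at [1.593, 0.385, 0.008, 0, -1.194, -0.259], TCP at [146.589, 607.545, 231.312] pointing down, gripper open.
Joint ranges: [-3.14, 3.14], [-1.21, 2.06], [-1.07, 1.41], [-3.16, 2.05], [-2.99, -0.16], [-3.1, 3.1]. Speed limits (rad/s): [2.79, 2.79, 3.14, 3.14, 3.14, 3.14].

INTERFACE

Orientations are given as a unit quaternion [x, y, z, w].
In Python, from bench import arm gives the robot as it stands.
- The arm moves only by the tool send_rows, never from a script. Its argument "targets" is a list of rows, each an object of numbers: "gripper": the gripper command: -1 is fully open, 1 is shut, values between are in proportion; "x", "y", "z": the shift along the tool's x, y, z in cm; "ax", "ay", "az": the turn, a rotation vector about the tool's x, y, z in degrees. A call has 1 to 5 rows; each row shifts and turns the commanded pose from where the row before left it, along the tool's axes as they then stand; what a row does not reach is not made up. A row lasts 1/12 s, in which the tool goes at most 41.7 mm and 7.16 degrees, less where a joint would pass 70% of its speed; a pose out of reach is approached as far as the arm can. A call is refused whole if a number of a shift passes 4.17 or a number of a turn 7.16, either way. A call with a gripper value outside its range is refused whole. The fingers move at their own pace and stop on an object; the grip force is fixed at half the most. Time passes only in rows, so rows that do not move let the fingers close. It gives the time, the measured TCP pose, the force, the opening and the grip force at its end, in the units of the state.
- arm.read_state(): the state, without advancing time (a new reading comes with each control period).
- arm.get_image(name): name is "side" or "top"; returns (picture, depth): 480x640x3 uint8, red, green, blue; 480x640 float32, mm along the optical axis (not along the pixel's ray), 0 where there is no reading.
- arm.camera_model(name): a dict with "fx", "fy", "cx", "cy" (pixels), "cam_to_world" (4x4, takes a point from camera to world coordinates). Camera axes: x right, y down, z forward; pixel columns grow to the right and rows downward; lengths in mm; the calibration is good to about 2 mm. A picture is of the moment at which its call begins. camera_model takes no time and is no camera call.
- arm.job_done(): hands the job in; it is judged then, once.
Trained networks look in the newest picture that a camera, given by its name, has taken for a name from the list of things; names that differ only in an ending like _2 or _b are one class to them, and where a whole thing is asked for, a point or a joint stands for the part that bears it (a point fixed in the world has none). Each returns a list of dicts, best first, with "score" (0 to 1); they miss things now and then, are a little off and sometimes report something else, mostly with a low value. They report only what shows in the picture. A call takes as long as a camera call.
- arm.boxes_of(camera, thing): "rect" ([left, top, width, height] in pixels, round what is visible of it).
The state is a dict: "clock": time; "joints": joint angles; "joint_vel": joint speeds; "joint_efforts": joint torques, N m; "position": TCP position; "ee_rot": TCP orientation; "contact_force": force on the tool from outside, world axes, zero at the start; "wrist_torque": the same for the moment, N m; "gripper_width": finger opening in mm; "grasp_force": force on a finger pad.
Only numpy, scipy, OpenCV 4.12 (cv2) and the standard library are available. Lean on these libraries where they do the work, as an engineer would, in place of code of your own. Each camera call takes 0.05 s, during which the arm holds its last target. There are 200 camera calls.

## Working session

There is one attempt and no reset: what is moved stays moved. The work goes in short steps, Python scripts to look and compute and a tool call to move; the robot and the scene stay as the last step left them, time stands still between calls to the robot, and variables do not carry over. Pictures are saved under pics/ and viewed, at most 10 in all, crops included, and the job is handed in when it is done.

Besides the shell and the picture viewer there is one more tool, called after "Emit:" by a JSON object that holds its "fn" and its "kwargs". send_rows: Moves the arm, as the interface text tells. Its arguments: {"type":"object","properties":{"targets":{"type":"array"}},"required":["targets"]}

```bash
mkdir -p pics; ls; cat > h.py <<'E'
import numpy as np,cv2
from bench import arm
def snap(n,f=None):
    im,d=arm.get_image(n)
    if f: cv2.imwrite('pics/'+f,im[:,:,::-1])
    return im,d
def ray(n,u,v,z):
    m=arm.camera_model(n);T=np.array(m['cam_to_world'])
    r=T[:3,:3]@np.array([(u-m['cx'])/m['fx'],(v-m['cy'])/m['fy'],1]);o=T[:3,3]
    return o+r*(z-o[2])/r[2]
def proj(n,p):
    m=arm.camera_model(n);T=np.linalg.inv(np.array(m['cam_to_world']))
    c=T[:3,:3]@np.array(p,float)+T[:3,3]
    return m['fx']*c[0]/c[2]+m['cx'],m['fy']*c[1]/c[2]+m['cy']
def pt(n,d,u,v):
    m=arm.camera_model(n);T=np.array(m['cam_to_world']);z=d[int(v),int(u)]
    return (T@np.array([(u-m['cx'])/m['fx']*z,(v-m['cy'])/m['fy']*z,z,1]))[:3]
E
python3 - <<'E'
from h import *
for n in('top','side'):
    im,d=snap(n,n+'0.png'); m=arm.camera_model(n); print(n,m['fx'],np.round(m['cam_to_world'],3).tolist())
    for t in('pin','bolt','wheel','frame','lock_mouth','mug','bottle','case'):
        for b in arm.boxes_of(n,t)[:2]: print(t,round(b['score'],2),np.round(b['rect']).tolist())
s=arm.read_state();print(s)
E
```

```text
pics
top 524.2379091950946 [[-0.005, -0.989, 0.149, 414.55], [-1.0, 0.006, 0.011, -23.057], [-0.012, -0.149, -0.989, 1311.637], [0.0, 0.0, 0.0, 1.0]]
pin 0.46 [313.0, 286.0, 7.0, 9.0]
bolt 0.51 [390.0, 288.0, 7.0, 10.0]
wheel 0.94 [322.0, 225.0, 62.0, 66.0]
wheel 0.16 [310.0, 283.0, 8.0, 10.0]
frame 0.73 [289.0, 206.0, 124.0, 110.0]
lock_mouth 0.81 [317.0, 225.0, 68.0, 65.0]
mug 0.87 [118.0, 227.0, 54.0, 43.0]
bottle 0.8 [481.0, 193.0, 48.0, 35.0]
case 0.69 [177.0, 195.0, 27.0, 23.0]
case 0.67 [318.0, 223.0, 72.0, 68.0]
side 468.0222375041648 [[0.96, -0.184, 0.212, 349.593], [-0.281, -0.632, 0.722, -851.569], [0.001, -0.753, -0.658, 869.988], [0.0, 0.0, 0.0, 1.0]]
pin 0.52 [267.0, 239.0, 14.0, 19.0]
pin 0.22 [305.0, 299.0, 21.0, 1.0]
bolt 0.45 [288.0, 302.0, 6.0, 11.0]
bolt 0.35 [250.0, 239.0, 136.0, 104.0]
wheel 0.82 [279.0, 246.0, 68.0, 58.0]
frame 0.82 [251.0, 239.0, 137.0, 107.0]
frame 0.7 [403.0, 341.0, 40.0, 76.0]
lock_mouth 0.7 [278.0, 248.0, 69.0, 53.0]
mug 0.96 [262.0, 148.0, 28.0, 34.0]
mug 0.37 [348.0, 262.0, 14.0, 15.0]
bottle 0.94 [403.0, 341.0, 40.0, 76.0]
case 0.81 [307.0, 169.0, 19.0, 22.0]
case 0.65 [249.0, 238.0, 137.0, 109.0]
{'clock': 0.9, 'joints': array([ 1.59263018e+00,  3.84705129e-01,  7.88966575e-03,  6.48217756e-06,
       -1.19403040e+00, -2.58610069e-01]), 'joint_vel': array([ 0.00103371, -0.00042288, -0.00060007, -0.00022133, -0.00100503,
        0.00050386]), 'joint_efforts': array([-6.74637818e-05, -3.92073226e+01,  1.88622057e+01,  4.19058233e+00,
       -2.27152018e-04, -8.20252719e-07]), 'position': array([146.57292373, 607.53639466, 231.30588776]), 'ee_rot': array([ 9.93000450e-01, -1.18110568e-01,  6.44606331e-06,  2.41055958e-05]), 'contact_force': array([ 0.37181854,  0.41630195, -0.3912254 ]), 'wrist_torque': array([-0.00837454,  0.03095818,  0.02831109]), 'grasp_force': 0.0, 'gripper_width': 85.88775958447287}
```

View pics/top0.png

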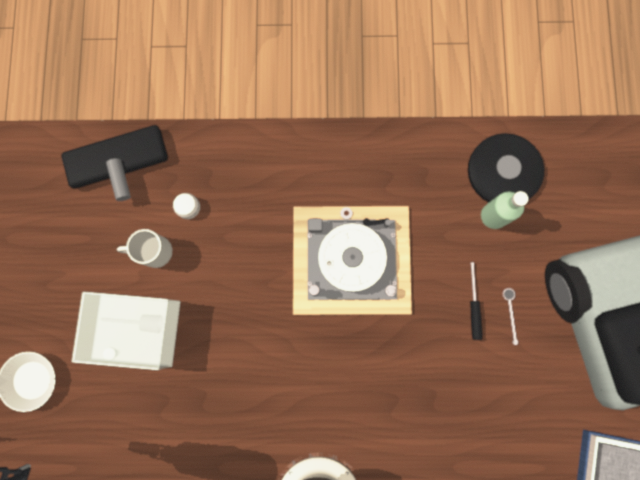

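View pics/side0.png

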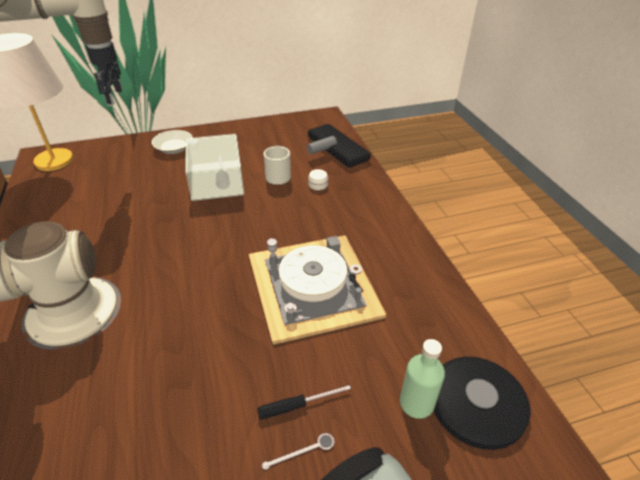

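Top view: the board is centred near (352,260), the wheel at (352,257) and the lock hole near (329,263). The pin is at (314,289) and the bolt at (391,291), so the frame is almost aligned with the world axes. Next I'll take enlarged crops and depth fits.

```bash
python3 - <<'E'
from h import *
im,d=snap('top')
c=cv2.resize(im[195:325,285:420],None,fx=4.4,fy=4.4,interpolation=cv2.INTER_CUBIC)
cv2.imwrite('pics/c1.png',c[:,:,::-1])
# point cloud
m=arm.camera_model('top');T=np.array(m['cam_to_world'])
v,u=np.mgrid[195:325,285:420];z=d[195:325,285:420]
P=np.stack([(u-m['cx'])/m['fx']*z,(v-m['cy'])/m['fy']*z,z,np.ones_like(z)],-1)@T.T
P=P[...,:3];Z=P[...,2]
h,b=np.histogram(Z,bins=np.arange(-10,110,4));print(list(zip(b.astype(int),h)))
M=im[195:325,285:420].astype(float)
w=(Z>52)&(Z<72);n,l,s,ce=cv2.connectedComponentsWithStats(w.astype(np.uint8));k=1+np.argmax(s[1:,4]);Q=P[l==k]
(cx,cy),r=cv2.minEnclosingCircle(Q[:,:2].astype(np.float32));print('wheel',cx,cy,r,np.median(Q[:,2]),s[k],Q[:,:2].mean(0), Q.min(0),Q.max(0))
bo=((Z>5)).astype(np.uint8);n,l,s,ce=cv2.connectedComponentsWithStats(bo);k=1+np.argmax(s[1:,4])
print('board',cv2.minAreaRect(P[l==k][:,:2].astype(np.float32)))
for nm,(uu,vv) in dict(pin=(29,94),bolt=(106,95)).items():
    q=P[vv-10:vv+10,uu-10:uu+10].reshape(-1,3);q=q[q[:,2]>q[:,2].max()-8];print(nm,len(q),q.mean(0),q[:,2].max())
E
```

```text
[(np.int64(-10), np.int64(20)), (np.int64(-6), np.int64(658)), (np.int64(-2), np.int64(2614)), (np.int64(2), np.int64(1585)), (np.int64(6), np.int64(822)), (np.int64(10), np.int64(2863)), (np.int64(14), np.int64(2572)), (np.int64(18), np.int64(1625)), (np.int64(22), np.int64(395)), (np.int64(26), np.int64(126)), (np.int64(30), np.int64(62)), (np.int64(34), np.int64(20)), (np.int64(38), np.int64(13)), (np.int64(42), np.int64(39)), (np.int64(46), np.int64(104)), (np.int64(50), np.int64(130)), (np.int64(54), np.int64(316)), (np.int64(58), np.int64(1481)), (np.int64(62), np.int64(1559)), (np.int64(66), np.int64(341)), (np.int64(70), np.int64(32)), (np.int64(74), np.int64(1)), (np.int64(78), np.int64(2)), (np.int64(82), np.int64(9)), (np.int64(86), np.int64(52)), (np.int64(90), np.int64(24)), (np.int64(94), np.int64(0)), (np.int64(98), np.int64(0)), (np.int64(102), np.int64(0))]
wheel 573.2247924804688 -86.27940368652344 81.78382110595703 62.269640074583776 [  34   29   68   68 3573] [572.45411733 -86.263238  ] [ 491.54165426 -167.16494696   53.01301845] [654.74873834  -5.95542468  71.90475456]
board ((563.3609008789062, -86.80586242675781), (296.5408630371094, 300.9397277832031), 88.46043395996094)
pin 3 [ 414.55004638  -23.05678123 1311.63727562] 1311.6372756150292
bolt 1 [ 414.55004638  -23.05678123 1311.63727562] 1311.6372756150292
```

View pics/c1.png

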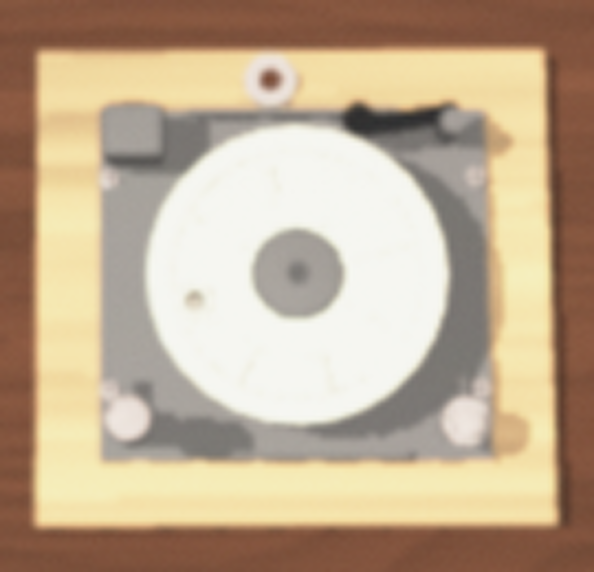

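The crop shows the pin's head at crop (127,416), the bolt at (466,420), the lock hole at (194,299) and the hub at (297,272).

```bash
python3 - <<'E'
from h import *
im,d=snap('top')
m=arm.camera_model('top');T=np.array(m['cam_to_world'])
v,u=np.mgrid[195:325,285:420];z=d[195:325,285:420]
P=(np.stack([(u-m['cx'])/m['fx']*z,(v-m['cy'])/m['fy']*z,z,np.ones_like(z)],-1)@T.T)[...,:3]
k=(P[...,2]>80)&(P[...,2]<100);q=P[k];print('tall',q.mean(0),q.min(0),q.max(0),u[k].mean(),v[k].mean())
c=lambda x,y,h:np.round(ray('top',285+(x+.5)/4.4-.5,195+(y+.5)/4.4-.5,h),1)
print('pin',c(127,416,89),'bolt',c(466,420,54),'hole',c(194,299,63),'hub',c(297,272,66))
E=[c(x,y,12) for x,y in((36,50),(546,48),(557,524),(36,526))];print(E,np.mean(E,0))
ims,ds=snap('side')
cv2.imwrite('pics/s1.png',cv2.resize(ims[225:350,240:395],None,fx=5,fy=4.8,interpolation=cv2.INTER_CUBIC)[:,:,::-1])
for p in([495,6,89],[500,-175,54]):print(proj('side',p))
E
```

```text
tall [493.15506132   6.00184875  89.37353211] [481.35358434  -6.00379802  83.07315828] [504.61776728  17.25116685  95.13068387] 313.8139534883721 289.83720930232556
pin [494.8   6.8  89. ] bolt [ 493.9 -176.6   54. ] hole [559.9 -29.2  63. ] hub [574.  -85.4  66. ]
[array([710.9,  60.6,  12. ]), array([ 709.9, -233. ,   12. ]), array([ 438.4, -231. ,   12. ]), array([438.7,  59.7,  12. ])] [574.475 -85.925  12.   ]
(np.float64(272.47477021500265), np.float64(241.27038902938915))
(np.float64(292.95473806446455), np.float64(303.912184927734))
```

View pics/s1.png

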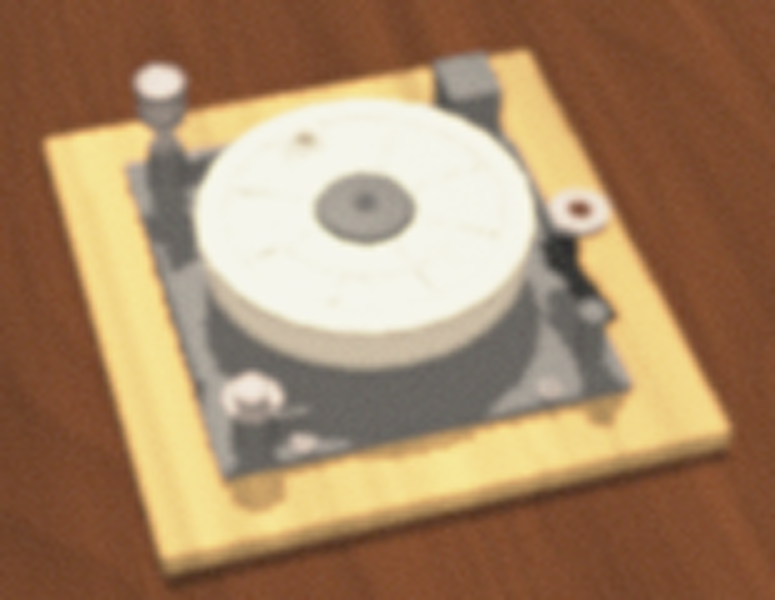

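Both views agree: the pin is the tall one at y=+92. The frame sits at about (574,-86) with yaw ≈0, which puts the pin at (494,6.5) and the hole at (559,-30). I'll turn the tool so its y axis is tangential at the hole.

Emit:
{"fn": "send_rows", "kwargs": {"targets": [{"az": 6.82, "gripper": -1}, {"az": 6.82, "gripper": -1}, {"az": 6.82, "gripper": -1}, {"az": 6.82, "gripper": -1}, {"az": 6.82, "gripper": -1}]}}

```text
$.targets[0]: bad value
```

Emit:
{"fn": "send_rows", "kwargs": {"targets": [{"az": 6.82, "gripper": -1}, {"az": 6.82, "gripper": -1}, {"az": 6.82, "gripper": -1}, {"az": 6.82, "gripper": -1}]}}

```text
$.targets[0]: bad value
```

```bash
cat >> h.py <<'E'
from scipy.spatial.transform import Rotation as R
def go(p):
    s=arm.read_state();r=R.from_quat(s['ee_rot']);d=r.inv().apply(np.array(p)-s['position'])/10
    m=r.as_matrix();print('tooly az',np.degrees(np.arctan2(m[1,1],m[0,1])),'tilt z',m[:,2],'pos',s['position'].round(1));print('delta cm',d.round(2),'F',s['contact_force'].round(1),'j',s['joints'].round(2),s['clock'],s['gripper_width'],s['grasp_force'])
E
python3 -c "
from h import *
go([494,6.5,150])"
```

```text
tooly az -103.5663637669714 tilt z [ 1.62339960e-05  1.47761129e-05 -1.00000000e+00] pos [146.6 607.5 231.3]
delta cm [47.87 50.28  8.13] F [-0.6 -0.3  0.5] j [ 1.59  0.38  0.01  0.   -1.19 -0.26] 1.05 85.34472776235744 0.0
```

Emit:
{"fn": "send_rows", "kwargs": {"targets": [{"x": 0, "y": 0, "z": 0, "ax": 0, "ay": 0, "az": 6.82, "gripper": -1}, {"x": 0, "y": 0, "z": 0, "ax": 0, "ay": 0, "az": 6.82, "gripper": -1}, {"x": 0, "y": 0, "z": 0, "ax": 0, "ay": 0, "az": 6.82, "gripper": -1}, {"x": 0, "y": 0, "z": 0, "ax": 0, "ay": 0, "az": 6.82, "gripper": -1}, {"x": 0, "y": 0, "z": 0, "ax": 0, "ay": 0, "az": 6.82, "gripper": -1}]}}

```text
clock: 1.47
position: [146.6, 607.5, 231.3]
ee_rot: [0.914, -0.407, -0.0, -0.0]
contact_force: [-1.1, -1.0, -1.0]
gripper_width: 85.0
grasp_force: 0.0
```

Emit:
{"fn": "send_rows", "kwargs": {"targets": [{"x": 0, "y": 0, "z": 0, "ax": 0, "ay": 0, "az": 6.82, "gripper": -1}, {"x": 0, "y": 0, "z": 0, "ax": 0, "ay": 0, "az": 6.82, "gripper": -1}, {"x": 0, "y": 0, "z": 0, "ax": 0, "ay": 0, "az": 6.82, "gripper": -1}, {"x": 0, "y": 0, "z": 0, "ax": 0, "ay": 0, "az": 6.82, "gripper": -1}]}}

```text
clock: 1.8
position: [146.6, 607.5, 231.3]
ee_rot: [0.792, -0.611, 0.0, 0.0]
contact_force: [-0.2, 0.6, 0.6]
gripper_width: 85.5
grasp_force: 0.0
```

```bash
python3 -c "
from h import *
go([494,6.5,150])"
```

```text
tooly az -165.28485235651996 tilt z [ 2.24427401e-05 -5.75817185e-05 -9.99999998e-01] pos [146.6 607.5 231.3]
delta cm [ 66.96 -18.33   8.13] F [-0.2  0.6  0.6] j [ 1.59  0.38  0.01  0.   -1.19 -1.34] 1.8 85.48123429955744 0.0
```

Emit:
{"fn": "send_rows", "kwargs": {"targets": [{"x": 3.35, "y": -0.92, "z": 0, "ax": 0, "ay": 0, "az": 0, "gripper": -1}, {"x": 3.35, "y": -0.92, "z": 0, "ax": 0, "ay": 0, "az": 0, "gripper": -1}, {"x": 3.35, "y": -0.92, "z": 0, "ax": 0, "ay": 0, "az": 0, "gripper": -1}, {"x": 3.35, "y": -0.92, "z": 0, "ax": 0, "ay": 0, "az": 0, "gripper": -1}, {"x": 3.35, "y": -0.92, "z": 0, "ax": 0, "ay": 0, "az": 0, "gripper": -1}]}}

```text
clock: 2.22
position: [235.0, 456.3, 231.4]
ee_rot: [0.794, -0.608, 0.0, -0.0]
contact_force: [0.8, -0.2, 1.0]
gripper_width: 85.3
grasp_force: 0.0
```

Emit:
{"fn": "send_rows", "kwargs": {"targets": [{"x": 3.35, "y": -0.92, "z": 0, "ax": 0, "ay": 0, "az": 0, "gripper": -1}, {"x": 3.35, "y": -0.92, "z": 0, "ax": 0, "ay": 0, "az": 0, "gripper": -1}, {"x": 3.35, "y": -0.92, "z": 0, "ax": 0, "ay": 0, "az": 0, "gripper": -1}, {"x": 3.35, "y": -0.92, "z": 0, "ax": 0, "ay": 0, "az": 0, "gripper": -1}, {"x": 3.35, "y": -0.92, "z": 0, "ax": 0, "ay": 0, "az": 0, "gripper": -1}]}}

```text
clock: 2.63
position: [323.0, 306.4, 231.7]
ee_rot: [0.794, -0.608, -0.0, -0.0]
contact_force: [0.1, 0.2, -0.5]
gripper_width: 85.3
grasp_force: 0.0
```

Emit:
{"fn": "send_rows", "kwargs": {"targets": [{"x": 3.35, "y": -0.92, "z": 0, "ax": 0, "ay": 0, "az": 0, "gripper": -1}, {"x": 3.35, "y": -0.92, "z": 0, "ax": 0, "ay": 0, "az": 0, "gripper": -1}, {"x": 3.35, "y": -0.92, "z": 0, "ax": 0, "ay": 0, "az": 0, "gripper": -1}, {"x": 3.35, "y": -0.92, "z": 0, "ax": 0, "ay": 0, "az": 0, "gripper": -1}, {"x": 3.35, "y": -0.92, "z": 0, "ax": 0, "ay": 0, "az": 0, "gripper": -1}]}}

```text
clock: 3.05
position: [410.9, 156.6, 231.8]
ee_rot: [0.794, -0.608, 0.0, -0.001]
contact_force: [0.0, 0.6, -0.5]
gripper_width: 85.4
grasp_force: 0.0
```

Emit:
{"fn": "send_rows", "kwargs": {"targets": [{"x": 3.35, "y": -0.92, "z": 1.6, "ax": 0, "ay": 0, "az": 0, "gripper": -1}, {"x": 3.35, "y": -0.92, "z": 1.6, "ax": 0, "ay": 0, "az": 0, "gripper": -1}, {"x": 3.35, "y": -0.92, "z": 1.6, "ax": 0, "ay": 0, "az": 0, "gripper": -1}, {"x": 3.35, "y": -0.92, "z": 1.6, "ax": 0, "ay": 0, "az": 0, "gripper": -1}, {"x": 3.25, "y": 0, "z": 1.6, "ax": 0, "ay": 0, "az": 0, "gripper": -1}]}}

```text
clock: 3.47
position: [491.1, 5.5, 150.9]
ee_rot: [0.794, -0.608, 0.001, -0.001]
contact_force: [0.2, 0.9, 0.3]
gripper_width: 85.4
grasp_force: 0.0
```

```bash
python3 -c "
from h import *
go([494,6.5,66])
im,d=snap('side');cv2.imwrite('pics/s2.png',cv2.resize(im[150:300,200:380],None,fx=4,fy=4,interpolation=cv2.INTER_CUBIC)[:,:,::-1])"
```

```text
tooly az -164.93616800975363 tilt z [ 2.14241462e-03  1.69302838e-04 -9.99997691e-01] pos [491.1   5.5 150.9]
delta cm [-0.03 -0.28  8.5 ] F [0.2 0.9 0.3] j [ 0.34  0.24 -0.43  0.   -0.9  -0.08] 3.4667 85.35680496711959 0.0
```

View pics/s2.png

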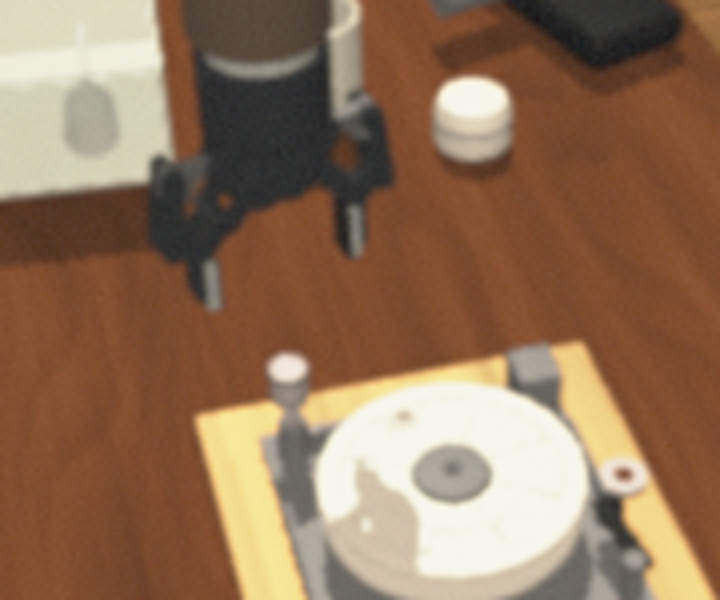

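The gripper is centred above the pin, whose head is at crop (288,365). Descending.

Emit:
{"fn": "send_rows", "kwargs": {"targets": [{"x": 0, "y": -0.28, "z": 1.6, "ax": 0, "ay": 0, "az": 0, "gripper": -1}, {"x": 0, "y": 0, "z": 1.6, "ax": 0, "ay": 0, "az": 0, "gripper": -1}, {"x": 0, "y": 0, "z": 1.6, "ax": 0, "ay": 0, "az": 0, "gripper": -1}, {"x": 0, "y": 0, "z": 1.6, "ax": 0, "ay": 0, "az": 0, "gripper": -1}, {"x": 0, "y": 0, "z": 0, "ax": 0, "ay": 0, "az": 0, "gripper": -1}]}}

```text
clock: 3.93
position: [489.7, 7.0, 84.7]
ee_rot: [0.793, -0.609, -0.002, 0.002]
contact_force: [-0.2, 0.0, 0.1]
gripper_width: 85.1
grasp_force: 0.0
```

```bash
python3 -c "
from h import *
go([494,6.5,66])"
```

```text
tooly az -165.00817261714462 tilt z [-0.0060156  -0.00143483 -0.99998088] pos [489.7   7.   84.7]
delta cm [ 0.16 -0.41  1.87] F [-0.2  0.   0.1] j [ 0.35  0.33 -0.51 -0.   -0.74 -0.08] 3.9333 85.09698265221847 0.0
```

Emit:
{"fn": "send_rows", "kwargs": {"targets": [{"x": 0, "y": 0, "z": 0, "ax": 0, "ay": 0, "az": 0, "gripper": -1}, {"x": 0, "y": 0, "z": 0, "ax": 0, "ay": 0, "az": 0, "gripper": -1}, {"x": 0, "y": 0, "z": 0, "ax": 0, "ay": 0, "az": 0, "gripper": -1}]}}

```text
clock: 4.18
position: [492.7, 8.0, 88.5]
ee_rot: [0.794, -0.608, 0.001, -0.001]
contact_force: [0.2, 0.6, -0.0]
gripper_width: 85.5
grasp_force: 0.0
```

```bash
python3 -c "
from h import *
go([494,6.5,66])"
```

```text
tooly az -164.9209566768015 tilt z [ 2.39478903e-03  6.05408560e-04 -9.99996949e-01] pos [492.7   8.   88.5]
delta cm [ 0.18 -0.08  2.25] F [ 0.2  0.6 -0. ] j [ 0.35  0.32 -0.5   0.   -0.74 -0.08] 4.1833 85.48825568744425 0.0
```

Emit:
{"fn": "send_rows", "kwargs": {"targets": [{"x": 0.18, "y": -0.08, "z": 0.75, "ax": 0, "ay": 0, "az": 0, "gripper": -1}, {"x": 0, "y": 0, "z": 0.75, "ax": 0, "ay": 0, "az": 0, "gripper": -1}, {"x": 0, "y": 0, "z": 0.7, "ax": 0, "ay": 0, "az": 0, "gripper": -1}, {"x": 0, "y": 0, "z": 0, "ax": 0, "ay": 0, "az": 0, "gripper": -1}, {"x": 0, "y": 0, "z": 0, "ax": 0, "ay": 0, "az": 0, "gripper": -1}]}}

```text
clock: 4.6
position: [492.6, 5.9, 64.6]
ee_rot: [0.794, -0.608, -0.0, 0.001]
contact_force: [-0.6, 0.2, -0.4]
gripper_width: 85.4
grasp_force: 0.0
```

Emit:
{"fn": "send_rows", "kwargs": {"targets": [{"x": 0, "y": 0, "z": 0, "ax": 0, "ay": 0, "az": 0, "gripper": -1}, {"x": 0, "y": 0, "z": 0, "ax": 0, "ay": 0, "az": 0, "gripper": -1}, {"x": 0, "y": 0, "z": 0, "ax": 0, "ay": 0, "az": 0, "gripper": -1}]}}

```text
clock: 4.85
position: [493.3, 6.2, 65.5]
ee_rot: [0.794, -0.608, 0.0, -0.0]
contact_force: [0.5, -0.3, 0.2]
gripper_width: 85.2
grasp_force: 0.0
```

```bash
python3 -c "
from h import *
go([494,6.5,66])
im,d=snap('side');cv2.imwrite('pics/s3.png',cv2.resize(im[180:300,210:360],None,fx=5,fy=5,interpolation=cv2.INTER_CUBIC)[:,:,::-1])"
```

```text
tooly az -164.9406073346012 tilt z [ 5.87823544e-04  1.39976272e-04 -9.99999817e-01] pos [493.3   6.2  65.5]
delta cm [-0.01 -0.08 -0.05] F [ 0.5 -0.3  0.2] j [ 0.34  0.36 -0.52  0.   -0.69 -0.08] 4.85 85.24863954225832 0.0
```

View pics/s3.png

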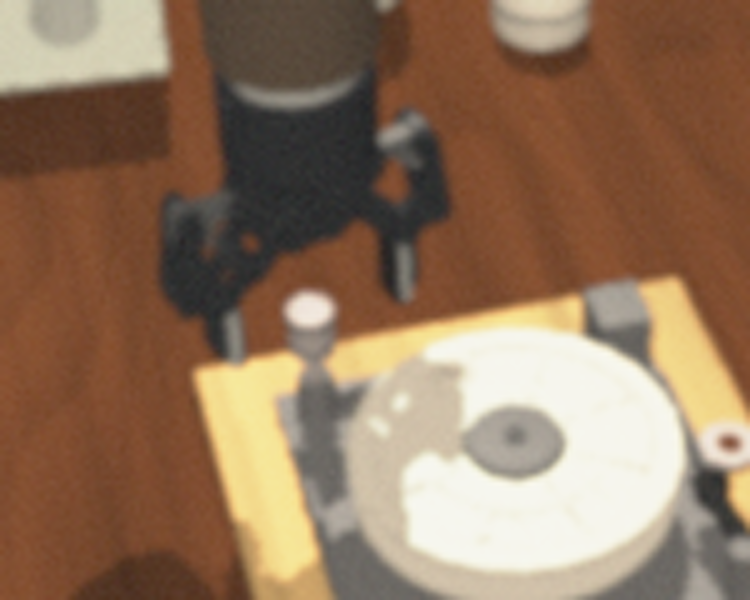

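The pin's head (310,320) is between the finger tips (230,350) and (403,290). Closing.

Emit:
{"fn": "send_rows", "kwargs": {"targets": [{"x": 0, "y": 0, "z": 0, "ax": 0, "ay": 0, "az": 0, "gripper": 1}, {"x": 0, "y": 0, "z": 0, "ax": 0, "ay": 0, "az": 0, "gripper": 1}, {"x": 0, "y": 0, "z": 0, "ax": 0, "ay": 0, "az": 0, "gripper": 1}, {"x": 0, "y": 0, "z": 0, "ax": 0, "ay": 0, "az": 0, "gripper": 1}, {"x": 0, "y": 0, "z": 0, "ax": 0, "ay": 0, "az": 0, "gripper": 1}]}}

```text
clock: 5.32
position: [493.1, 6.1, 65.3]
ee_rot: [0.794, -0.608, 0.0, -0.0]
contact_force: [-0.1, 0.0, -0.1]
gripper_width: 25.6
grasp_force: 0.0
```

Emit:
{"fn": "send_rows", "kwargs": {"targets": [{"x": 0, "y": 0, "z": 0, "ax": 0, "ay": 0, "az": 0, "gripper": 1}, {"x": 0, "y": 0, "z": 0, "ax": 0, "ay": 0, "az": 0, "gripper": 1}, {"x": 0, "y": 0, "z": 0, "ax": 0, "ay": 0, "az": 0, "gripper": 1}, {"x": 0, "y": 0, "z": 0, "ax": 0, "ay": 0, "az": 0, "gripper": 1}, {"x": 0, "y": 0, "z": 0, "ax": 0, "ay": 0, "az": 0, "gripper": 1}]}}

```text
clock: 5.73
position: [493.2, 6.1, 65.5]
ee_rot: [0.794, -0.608, 0.0, -0.0]
contact_force: [-0.7, 0.2, 3.7]
gripper_width: 22.3
grasp_force: 58.7
```

Emit:
{"fn": "send_rows", "kwargs": {"targets": [{"x": 0, "y": 0, "z": -0.6, "ax": 0, "ay": 0, "az": 0, "gripper": 1}, {"x": 0, "y": 0, "z": -1.2, "ax": 0, "ay": 0, "az": 0, "gripper": 1}, {"x": 0, "y": 0, "z": -1.2, "ax": 0, "ay": 0, "az": 0, "gripper": 1}, {"x": 0, "y": 0, "z": -1.2, "ax": 0, "ay": 0, "az": 0, "gripper": 1}, {"x": 0, "y": 0, "z": -1.2, "ax": 0, "ay": 0, "az": 0, "gripper": 1}]}}

```text
clock: 6.15
position: [492.7, 6.1, 119.7]
ee_rot: [0.794, -0.608, -0.0, 0.0]
contact_force: [0.9, -2.1, -1.1]
gripper_width: 22.1
grasp_force: 59.1
```

Emit:
{"fn": "send_rows", "kwargs": {"targets": [{"x": 0, "y": 0, "z": 0, "ax": 0, "ay": 0, "az": 0, "gripper": 1}, {"x": 0, "y": 0, "z": 0, "ax": 0, "ay": 0, "az": 0, "gripper": 1}, {"x": 0, "y": 0, "z": 0, "ax": 0, "ay": 0, "az": 0, "gripper": 1}, {"x": 0, "y": 0, "z": 0, "ax": 0, "ay": 0, "az": 0, "gripper": 1}, {"x": 0, "y": 0, "z": 0, "ax": 0, "ay": 0, "az": 0, "gripper": 1}]}}

```text
clock: 6.57
position: [492.5, 6.0, 118.5]
ee_rot: [0.794, -0.608, -0.001, 0.001]
contact_force: [-0.9, -0.0, -0.3]
gripper_width: 22.3
grasp_force: 59.1
```

```bash
python3 -c "
from h import *
go([558.2,-29.9,119])"
```

```text
tooly az -164.95444558643 tilt z [-1.77005732e-03 -4.63601548e-04 -9.99998326e-01] pos [492.5   6.  118.5]
delta cm [ 5.17 -5.41 -0.06] F [-0.9 -0.  -0.3] j [ 0.34  0.28 -0.47 -0.   -0.82 -0.08] 6.5667 22.305195378938773 59.10096921259537
```

Emit:
{"fn": "send_rows", "kwargs": {"targets": [{"x": 1.04, "y": -1.08, "z": 0, "ax": 0, "ay": 0, "az": 0, "gripper": 1}, {"x": 1.04, "y": -1.08, "z": 0, "ax": 0, "ay": 0, "az": 0, "gripper": 1}, {"x": 1.04, "y": -1.08, "z": 0, "ax": 0, "ay": 0, "az": 0, "gripper": 1}, {"x": 1.04, "y": -1.08, "z": 0, "ax": 0, "ay": 0, "az": 0, "gripper": 1}, {"x": 1.04, "y": -1.06, "z": 0, "ax": 0, "ay": 0, "az": 0, "gripper": 1}]}}

```text
clock: 6.98
position: [558.9, -30.6, 118.6]
ee_rot: [0.794, -0.608, -0.0, 0.001]
contact_force: [0.4, -0.4, -0.0]
gripper_width: 22.3
grasp_force: 59.1
```

Emit:
{"fn": "send_rows", "kwargs": {"targets": [{"x": 0, "y": 0, "z": 0, "ax": 0, "ay": 0, "az": 0, "gripper": 1}, {"x": 0, "y": 0, "z": 0, "ax": 0, "ay": 0, "az": 0, "gripper": 1}, {"x": 0, "y": 0, "z": 0, "ax": 0, "ay": 0, "az": 0, "gripper": 1}, {"x": 0, "y": 0, "z": 0, "ax": 0, "ay": 0, "az": 0, "gripper": 1}, {"x": 0, "y": 0, "z": 0, "ax": 0, "ay": 0, "az": 0, "gripper": 1}]}}

```text
clock: 7.4
position: [557.9, -29.9, 119.3]
ee_rot: [0.794, -0.608, -0.0, 0.0]
contact_force: [0.3, -0.2, -0.8]
gripper_width: 22.1
grasp_force: 59.1
```

```bash
python3 -c "
from h import *
go([558.2,-29.9,109])
im,d=snap('side');cv2.imwrite('pics/s4.png',cv2.resize(im[190:300,230:370],None,fx=5.4,fy=5.4,interpolation=cv2.INTER_CUBIC)[:,:,::-1])"
```

```text
tooly az -164.9170720380755 tilt z [-4.78226909e-04  3.37599189e-06 -9.99999886e-01] pos [557.9 -29.9 119.3]
delta cm [ 0.01 -0.03  1.03] F [ 0.3 -0.2 -0.8] j [ 0.24  0.38 -0.31 -0.   -0.88  0.03] 7.4 22.053135912944573 59.10762062296271
```

View pics/s4.png

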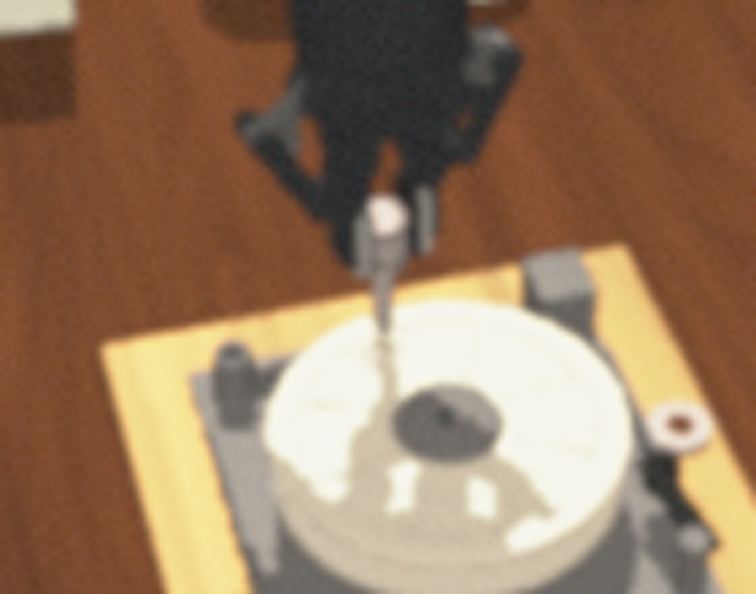

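The pin hangs upright, with its foot at crop (384,330) right above the lock hole. Lowering by feel.

Emit:
{"fn": "send_rows", "kwargs": {"targets": [{"x": 0, "y": 0, "z": 0.4, "ax": 0, "ay": 0, "az": 0, "gripper": 1}, {"x": 0, "y": 0, "z": 0.3, "ax": 0, "ay": 0, "az": 0, "gripper": 1}, {"x": 0, "y": 0, "z": 0.2, "ax": 0, "ay": 0, "az": 0, "gripper": 1}, {"x": 0, "y": 0, "z": 0.1, "ax": 0, "ay": 0, "az": 0, "gripper": 1}, {"x": 0, "y": 0, "z": 0, "ax": 0, "ay": 0, "az": 0, "gripper": 1}]}}

```text
clock: 7.87
position: [558.3, -30.2, 108.8]
ee_rot: [0.794, -0.608, -0.0, 0.0]
contact_force: [-0.8, -0.4, -1.6]
gripper_width: 21.8
grasp_force: 59.1
```

Emit:
{"fn": "send_rows", "kwargs": {"targets": [{"x": 0, "y": 0, "z": 0.1, "ax": 0, "ay": 0, "az": 0, "gripper": 1}, {"x": 0, "y": 0, "z": 0.1, "ax": 0, "ay": 0, "az": 0, "gripper": 1}, {"x": 0, "y": 0, "z": 0, "ax": 0, "ay": 0, "az": 0, "gripper": 1}]}}

```text
clock: 8.12
position: [558.5, -30.2, 107.1]
ee_rot: [0.794, -0.608, -0.0, 0.0]
contact_force: [-0.4, 0.2, -1.1]
gripper_width: 22.1
grasp_force: 59.1
```

Emit:
{"fn": "send_rows", "kwargs": {"targets": [{"x": 0, "y": 0, "z": 0.25, "ax": 0, "ay": 0, "az": 0, "gripper": 1}, {"x": 0, "y": 0, "z": 0.25, "ax": 0, "ay": 0, "az": 0, "gripper": 1}, {"x": 0, "y": 0, "z": 0.25, "ax": 0, "ay": 0, "az": 0, "gripper": 1}, {"x": 0, "y": 0, "z": 0.25, "ax": 0, "ay": 0, "az": 0, "gripper": 1}, {"x": 0, "y": 0, "z": 0, "ax": 0, "ay": 0, "az": 0, "gripper": 1}]}}

```text
clock: 8.53
position: [558.1, -30.2, 96.5]
ee_rot: [0.794, -0.608, -0.0, 0.0]
contact_force: [-0.3, -0.1, -0.3]
gripper_width: 21.8
grasp_force: 59.1
```

Emit:
{"fn": "send_rows", "kwargs": {"targets": [{"x": 0, "y": 0, "z": 0.25, "ax": 0, "ay": 0, "az": 0, "gripper": 1}, {"x": 0, "y": 0, "z": 0.25, "ax": 0, "ay": 0, "az": 0, "gripper": 1}, {"x": 0, "y": 0, "z": 0.25, "ax": 0, "ay": 0, "az": 0, "gripper": 1}, {"x": 0, "y": 0, "z": 0.25, "ax": 0, "ay": 0, "az": 0, "gripper": 1}, {"x": 0, "y": 0, "z": 0, "ax": 0, "ay": 0, "az": 0, "gripper": 1}]}}

```text
clock: 8.95
position: [558.1, -30.2, 86.6]
ee_rot: [0.794, -0.608, -0.0, 0.0]
contact_force: [-1.2, -1.0, -0.3]
gripper_width: 22.0
grasp_force: 59.2
```

Emit:
{"fn": "send_rows", "kwargs": {"targets": [{"x": 0, "y": 0, "z": 0.2, "ax": 0, "ay": 0, "az": 0, "gripper": 1}, {"x": 0, "y": 0, "z": 0.2, "ax": 0, "ay": 0, "az": 0, "gripper": 1}, {"x": 0, "y": 0, "z": 0.1, "ax": 0, "ay": 0, "az": 0, "gripper": 1}, {"x": 0, "y": 0, "z": 0, "ax": 0, "ay": 0, "az": 0, "gripper": 1}, {"x": 0, "y": 0, "z": 0, "ax": 0, "ay": 0, "az": 0, "gripper": 1}]}}

```text
clock: 9.37
position: [558.6, -30.2, 82.3]
ee_rot: [0.794, -0.608, 0.0, 0.0]
contact_force: [-0.1, -0.1, -1.8]
gripper_width: 22.1
grasp_force: 59.1
```

Emit:
{"fn": "send_rows", "kwargs": {"targets": [{"x": 0, "y": 0, "z": 0.1, "ax": 0, "ay": 0, "az": 0, "gripper": 1}, {"x": 0, "y": 0, "z": 0.1, "ax": 0, "ay": 0, "az": 0, "gripper": 1}, {"x": 0, "y": 0, "z": 0.1, "ax": 0, "ay": 0, "az": 0, "gripper": 1}, {"x": 0, "y": 0, "z": 0.05, "ax": 0, "ay": 0, "az": 0, "gripper": 1}, {"x": 0, "y": 0, "z": 0, "ax": 0, "ay": 0, "az": 0, "gripper": 1}]}}

```text
clock: 9.78
position: [558.5, -30.2, 78.7]
ee_rot: [0.794, -0.608, -0.0, 0.0]
contact_force: [-0.5, -0.8, -0.6]
gripper_width: 22.3
grasp_force: 59.1
```

Emit:
{"fn": "send_rows", "kwargs": {"targets": [{"x": 0, "y": 0, "z": 0.05, "ax": 0, "ay": 0, "az": 0, "gripper": 1}, {"x": 0, "y": 0, "z": 0.05, "ax": 0, "ay": 0, "az": 0, "gripper": 1}, {"x": 0, "y": 0, "z": 0, "ax": 0, "ay": 0, "az": 0, "gripper": 1}]}}

```text
clock: 10.03
position: [558.5, -30.1, 77.7]
ee_rot: [0.794, -0.608, -0.0, 0.0]
contact_force: [0.3, 0.9, -0.9]
gripper_width: 21.8
grasp_force: 59.2
```

Emit:
{"fn": "send_rows", "kwargs": {"targets": [{"x": 0, "y": 0, "z": 0.05, "ax": 0, "ay": 0, "az": 0, "gripper": 1}, {"x": 0, "y": 0, "z": 0, "ax": 0, "ay": 0, "az": 0, "gripper": 1}]}}

```text
clock: 10.2
position: [558.6, -30.2, 77.6]
ee_rot: [0.794, -0.608, 0.0, 0.0]
contact_force: [-0.1, -0.5, 0.8]
gripper_width: 21.6
grasp_force: 59.4
```

Emit:
{"fn": "send_rows", "kwargs": {"targets": [{"x": 0, "y": 0, "z": 0.04, "ax": 0, "ay": 0, "az": 0, "gripper": 1}, {"x": 0, "y": 0, "z": 0, "ax": 0, "ay": 0, "az": 0, "gripper": 1}]}}

```text
clock: 10.37
position: [558.7, -30.2, 77.5]
ee_rot: [0.794, -0.608, 0.0, -0.0]
contact_force: [-0.9, -0.1, 4.0]
gripper_width: 21.9
grasp_force: 59.7
```

Touched the ring face at TCP z=77.5, so fully home is about 67.5. I'll ease off 0.8 mm and turn the wheel.

Emit:
{"fn": "send_rows", "kwargs": {"targets": [{"x": 0, "y": 0, "z": -0.08, "ax": 0, "ay": 0, "az": 0, "gripper": 1}, {"x": 0.007, "y": -0.2, "z": 0, "ax": 0, "ay": 0, "az": 2, "gripper": 1}, {"x": 0.014, "y": -0.405, "z": 0, "ax": 0, "ay": 0, "az": 4, "gripper": 1}, {"x": 0.014, "y": -0.405, "z": 0, "ax": 0, "ay": 0, "az": 4, "gripper": 1}, {"x": 0, "y": 0, "z": 0, "ax": 0, "ay": 0, "az": 0, "gripper": 1}]}}

```text
clock: 10.78
position: [564.3, -29.1, 77.3]
ee_rot: [0.737, -0.676, -0.003, 0.004]
contact_force: [-7.9, 0.7, 9.5]
gripper_width: 21.7
grasp_force: 60.5
```

```bash
cat >> h.py <<'E'
def wh(c=(573.5,-86)):
    s=arm.read_state();r=R.from_quat(s['ee_rot']).as_matrix();v=s['position'][:2]-np.array(c)
    a=np.arctan2(v[1],v[0]);F=s['contact_force'];e=np.array([np.cos(a),np.sin(a)]);t=np.array([e[1],-e[0]])
    print('t',s['clock'],'theta',round(np.radians(105)-a,3),'r',np.hypot(*v).round(2),'z',s['position'][2].round(2),'yaw-theta',round(np.degrees(np.arctan2(-r[1,1],-r[0,1])-a)+90,2),'tilt',r[:2,2].round(4),'Frad',(F[:2]@e).round(1),'Ftan',(F[:2]@t).round(1),'Fz',F[2].round(1),'w',round(s['gripper_width'],1))
E
python3 -c "
from h import *
wh()"
```

```text
t 10.7833 theta 0.102 r 57.66 z 77.31 yaw-theta -4.28 tilt [-0.0105 -0.0016] Frad 1.9 Ftan -7.7 Fz 9.5 w 21.7
```

Emit:
{"fn": "send_rows", "kwargs": {"targets": [{"x": 0, "y": 0, "z": -0.1, "ax": 0, "ay": 0, "az": 0, "gripper": 1}, {"x": 0, "y": 0, "z": 0, "ax": 0, "ay": 0, "az": 0, "gripper": 1}, {"x": 0, "y": 0, "z": 0, "ax": 0, "ay": 0, "az": 0, "gripper": 1}]}}

```text
clock: 11.03
position: [564.2, -29.0, 77.5]
ee_rot: [0.737, -0.676, -0.003, 0.004]
contact_force: [-6.4, 0.4, 4.0]
gripper_width: 22.2
grasp_force: 59.8
```

```bash
python3 -c "
from h import *
wh()"
```

```text
t 11.0333 theta 0.1 r 57.71 z 77.48 yaw-theta -4.29 tilt [-0.0098 -0.001 ] Frad 1.4 Ftan -6.3 Fz 4.0 w 22.2
```

Emit:
{"fn": "send_rows", "kwargs": {"targets": [{"x": 0.014, "y": -0.405, "z": -0.08, "ax": 0, "ay": 0, "az": 4, "gripper": 1}, {"x": 0.014, "y": -0.405, "z": 0, "ax": 0, "ay": 0, "az": 4, "gripper": 1}, {"x": 0.014, "y": -0.405, "z": 0, "ax": 0, "ay": 0, "az": 4, "gripper": 1}, {"x": 0, "y": 0, "z": 0, "ax": 0, "ay": 0, "az": 0, "gripper": 1}, {"x": 0, "y": 0, "z": 0, "ax": 0, "ay": 0, "az": 0, "gripper": 1}]}}

```text
clock: 11.45
position: [576.7, -28.7, 77.6]
ee_rot: [-0.662, 0.749, 0.003, -0.004]
contact_force: [-5.5, 0.8, 0.9]
gripper_width: 21.9
grasp_force: 59.5
```

```bash
python3 -c "
from h import *
wh()"
```

```text
t 11.45 theta 0.318 r 57.35 z 77.61 yaw-theta -3.83 tilt [-0.0093 -0.0003] Frad 0.5 Ftan -5.5 Fz 0.9 w 21.9
```

Emit:
{"fn": "send_rows", "kwargs": {"targets": [{"x": 0.014, "y": -0.405, "z": 0, "ax": 0, "ay": 0, "az": 4, "gripper": 1}, {"x": 0.014, "y": -0.405, "z": 0, "ax": 0, "ay": 0, "az": 4, "gripper": 1}, {"x": 0.014, "y": -0.405, "z": 0, "ax": 0, "ay": 0, "az": 4, "gripper": 1}, {"x": 0.014, "y": -0.405, "z": 0, "ax": 0, "ay": 0, "az": 4, "gripper": 1}, {"x": 0, "y": 0, "z": 0, "ax": 0, "ay": 0, "az": 0, "gripper": 1}]}}

```text
clock: 11.87
position: [592.5, -32.5, 77.6]
ee_rot: [-0.551, 0.835, 0.003, -0.004]
contact_force: [-5.5, 2.7, 0.3]
gripper_width: 22.2
grasp_force: 59.6
```

```bash
python3 -c "
from h import *
wh()"
```

```text
t 11.8667 theta 0.603 r 56.78 z 77.61 yaw-theta -3.62 tilt [-0.0094  0.0004] Frad 0.7 Ftan -6.1 Fz 0.3 w 22.2
```

Emit:
{"fn": "send_rows", "kwargs": {"targets": [{"x": 0, "y": -0.405, "z": 0, "ax": 0, "ay": 0, "az": 4, "gripper": 1}, {"x": 0, "y": -0.405, "z": 0, "ax": 0, "ay": 0, "az": 4, "gripper": 1}, {"x": 0, "y": -0.405, "z": 0, "ax": 0, "ay": 0, "az": 4, "gripper": 1}, {"x": 0, "y": -0.405, "z": 0, "ax": 0, "ay": 0, "az": 4, "gripper": 1}, {"x": 0.014, "y": -0.405, "z": 0, "ax": 0, "ay": 0, "az": 4, "gripper": 1}]}}

```text
clock: 12.28
position: [608.8, -42.2, 77.6]
ee_rot: [-0.397, 0.918, 0.003, -0.005]
contact_force: [-8.2, 5.7, 2.5]
gripper_width: 22.0
grasp_force: 59.9
```

Emit:
{"fn": "send_rows", "kwargs": {"targets": [{"x": 0, "y": 0, "z": 0, "ax": 0, "ay": 0, "az": 0, "gripper": 1}, {"x": 0, "y": 0, "z": 0, "ax": 0, "ay": 0, "az": 0, "gripper": 1}]}}

```text
clock: 12.45
position: [609.4, -42.6, 77.6]
ee_rot: [-0.398, 0.917, 0.002, -0.004]
contact_force: [-6.0, 3.4, 1.5]
gripper_width: 22.4
grasp_force: 59.6
```

```bash
python3 -c "
from h import *
wh()"
```

```text
t 12.45 theta 0.953 r 56.29 z 77.61 yaw-theta -3.42 tilt [-0.0095  0.0009] Frad -1.2 Ftan -6.8 Fz 1.5 w 22.4
```

Emit:
{"fn": "send_rows", "kwargs": {"targets": [{"x": 0.002, "y": -0.15, "z": 0.09, "ax": 0, "ay": 0, "az": 1.5, "gripper": 1}, {"x": 0.002, "y": -0.15, "z": 0, "ax": 0, "ay": 0, "az": 1.5, "gripper": 1}, {"x": 0.002, "y": -0.15, "z": 0, "ax": 0, "ay": 0, "az": 1.5, "gripper": 1}]}}

```text
clock: 12.7
position: [612.2, -45.3, 77.5]
ee_rot: [-0.362, 0.932, 0.002, -0.004]
contact_force: [-8.5, 6.5, 6.0]
gripper_width: 21.8
grasp_force: 60.2
```

```bash
python3 -c "
from h import *
wh()"
```

```text
t 12.7 theta 1.022 r 56.2 z 77.5 yaw-theta -4.04 tilt [-0.01    0.0015] Frad -1.2 Ftan -10.7 Fz 6.0 w 21.8
```

Emit:
{"fn": "send_rows", "kwargs": {"targets": [{"x": 0.002, "y": -0.15, "z": 0, "ax": 0, "ay": 0, "az": 1.5, "gripper": 1}, {"x": 0.002, "y": -0.15, "z": 0, "ax": 0, "ay": 0, "az": 1.5, "gripper": 1}, {"x": 0, "y": 0, "z": 0, "ax": 0, "ay": 0, "az": 0, "gripper": 1}]}}

```text
clock: 12.95
position: [614.4, -47.6, 77.5]
ee_rot: [-0.337, 0.941, 0.002, -0.004]
contact_force: [-8.4, 5.3, 5.7]
gripper_width: 22.1
grasp_force: 60.2
```

Emit:
{"fn": "send_rows", "kwargs": {"targets": [{"x": 0.002, "y": -0.15, "z": 0, "ax": 0, "ay": 0, "az": 1.5, "gripper": 1}, {"x": 0.002, "y": -0.15, "z": 0, "ax": 0, "ay": 0, "az": 1.5, "gripper": 1}, {"x": 0, "y": 0, "z": 0, "ax": 0, "ay": 0, "az": 0, "gripper": 1}]}}

```text
clock: 13.2
position: [616.3, -49.8, 77.5]
ee_rot: [-0.313, 0.95, 0.002, -0.004]
contact_force: [-7.6, 6.4, 5.7]
gripper_width: 22.6
grasp_force: 60.2
```

```bash
python3 -c "
from h import *
wh()"
```

```text
t 13.2 theta 1.131 r 56.05 z 77.53 yaw-theta -3.76 tilt [-0.0094  0.0017] Frad -1.7 Ftan -9.8 Fz 5.7 w 22.6
```

Emit:
{"fn": "send_rows", "kwargs": {"targets": [{"x": 0.01, "y": -0.15, "z": 0, "ax": 0, "ay": 0, "az": 1.5, "gripper": 1}, {"x": 0.01, "y": -0.15, "z": 0, "ax": 0, "ay": 0, "az": 1.5, "gripper": 1}, {"x": 0, "y": 0, "z": 0, "ax": 0, "ay": 0, "az": 0, "gripper": 1}]}}

```text
clock: 13.45
position: [618.0, -52.2, 77.6]
ee_rot: [-0.288, 0.958, 0.002, -0.004]
contact_force: [-8.4, 6.0, 6.0]
gripper_width: 21.8
grasp_force: 60.2
```

Emit:
{"fn": "send_rows", "kwargs": {"targets": [{"x": 0.01, "y": -0.15, "z": 0, "ax": 0, "ay": 0, "az": 1.5, "gripper": 1}, {"x": 0.01, "y": -0.15, "z": 0, "ax": 0, "ay": 0, "az": 1.5, "gripper": 1}, {"x": 0, "y": 0, "z": 0, "ax": 0, "ay": 0, "az": 0, "gripper": 1}]}}

```text
clock: 13.7
position: [619.7, -54.7, 77.6]
ee_rot: [-0.263, 0.965, 0.002, -0.004]
contact_force: [-7.8, 6.8, 5.2]
gripper_width: 22.0
grasp_force: 60.1
```

```bash
python3 -c "
from h import *
wh()"
```

```text
t 13.7 theta 1.237 r 55.8 z 77.56 yaw-theta -3.7 tilt [-0.0085  0.0021] Frad -2.6 Ftan -10.0 Fz 5.2 w 22.0
```

Emit:
{"fn": "send_rows", "kwargs": {"targets": [{"x": 0.04, "y": -0.15, "z": 0, "ax": 0, "ay": 0, "az": 1.5, "gripper": 1}, {"x": 0.04, "y": -0.15, "z": 0, "ax": 0, "ay": 0, "az": 1.5, "gripper": 1}, {"x": 0, "y": 0, "z": 0, "ax": 0, "ay": 0, "az": 0, "gripper": 1}]}}

```text
clock: 13.95
position: [621.2, -57.6, 77.5]
ee_rot: [-0.237, 0.971, 0.002, -0.003]
contact_force: [-6.4, 5.9, 3.1]
gripper_width: 22.1
grasp_force: 59.9
```

Emit:
{"fn": "send_rows", "kwargs": {"targets": [{"x": 0.02, "y": -0.15, "z": 0, "ax": 0, "ay": 0, "az": 1.5, "gripper": 1}, {"x": 0.02, "y": -0.15, "z": 0, "ax": 0, "ay": 0, "az": 1.5, "gripper": 1}, {"x": 0, "y": 0, "z": 0, "ax": 0, "ay": 0, "az": 0, "gripper": 1}]}}

```text
clock: 14.2
position: [622.8, -60.8, 77.4]
ee_rot: [-0.212, 0.977, 0.002, -0.003]
contact_force: [-4.1, 6.0, 1.8]
gripper_width: 22.1
grasp_force: 59.6
```

```bash
python3 -c "
from h import *
wh()"
```

```text
t 14.2 theta 1.359 r 55.35 z 77.42 yaw-theta -2.68 tilt [-0.0057  0.0019] Frad -0.9 Ftan -7.2 Fz 1.8 w 22.1
```

Vertical force dropped and friction vanished, so the pin may be over the hole. Pressing gently.

Emit:
{"fn": "send_rows", "kwargs": {"targets": [{"x": 0, "y": 0, "z": 0.08, "ax": 0, "ay": 0, "az": 0, "gripper": 1}, {"x": 0, "y": 0, "z": 0, "ax": 0, "ay": 0, "az": 0, "gripper": 1}, {"x": 0, "y": 0, "z": 0, "ax": 0, "ay": 0, "az": 0, "gripper": 1}]}}

```text
clock: 14.45
position: [623.0, -60.8, 76.9]
ee_rot: [-0.212, 0.977, 0.001, -0.002]
contact_force: [-4.6, 5.5, 2.7]
gripper_width: 21.8
grasp_force: 59.7
```

```bash
python3 -c "
from h import *
wh()"
```

```text
t 14.45 theta 1.362 r 55.57 z 76.89 yaw-theta -2.46 tilt [-0.005   0.0017] Frad -1.6 Ftan -7.0 Fz 2.7 w 21.8
```

Emit:
{"fn": "send_rows", "kwargs": {"targets": [{"x": 0, "y": 0, "z": 0.1, "ax": 0, "ay": 0, "az": 0, "gripper": 1}, {"x": 0, "y": 0, "z": 0.05, "ax": 0, "ay": 0, "az": 0, "gripper": 1}, {"x": 0, "y": 0, "z": 0, "ax": 0, "ay": 0, "az": 0, "gripper": 1}]}}

```text
clock: 14.7
position: [623.1, -60.9, 75.6]
ee_rot: [-0.212, 0.977, 0.001, -0.002]
contact_force: [-3.6, 5.2, 2.9]
gripper_width: 22.3
grasp_force: 59.8
```

```bash
python3 -c "
from h import *
wh()"
```

```text
t 14.7 theta 1.364 r 55.65 z 75.65 yaw-theta -2.33 tilt [-0.0046  0.0015] Frad -0.9 Ftan -6.3 Fz 2.9 w 22.3
```

Emit:
{"fn": "send_rows", "kwargs": {"targets": [{"x": 0, "y": 0, "z": 0.1, "ax": 0, "ay": 0, "az": 0, "gripper": 1}, {"x": 0, "y": 0, "z": 0.1, "ax": 0, "ay": 0, "az": 0, "gripper": 1}, {"x": 0, "y": 0, "z": 0.1, "ax": 0, "ay": 0, "az": 0, "gripper": 1}, {"x": 0, "y": 0, "z": 0, "ax": 0, "ay": 0, "az": 0, "gripper": 1}]}}

```text
clock: 15.03
position: [623.2, -60.9, 72.6]
ee_rot: [-0.212, 0.977, 0.001, -0.002]
contact_force: [-4.6, 4.6, 3.5]
gripper_width: 22.4
grasp_force: 59.8
```

```bash
python3 -c "
from h import *
wh()"
```

```text
t 15.0333 theta 1.364 r 55.66 z 72.61 yaw-theta -2.32 tilt [-0.0046  0.0015] Frad -2.0 Ftan -6.1 Fz 3.5 w 22.4
```

Emit:
{"fn": "send_rows", "kwargs": {"targets": [{"x": 0, "y": 0, "z": 0.1, "ax": 0, "ay": 0, "az": 0, "gripper": 1}, {"x": 0, "y": 0, "z": 0.1, "ax": 0, "ay": 0, "az": 0, "gripper": 1}, {"x": 0, "y": 0, "z": 0.1, "ax": 0, "ay": 0, "az": 0, "gripper": 1}, {"x": 0, "y": 0, "z": 0.05, "ax": 0, "ay": 0, "az": 0, "gripper": 1}, {"x": 0, "y": 0, "z": 0, "ax": 0, "ay": 0, "az": 0, "gripper": 1}]}}

```text
clock: 15.45
position: [623.1, -60.9, 69.2]
ee_rot: [-0.212, 0.977, 0.001, -0.002]
contact_force: [-4.1, 5.8, 2.7]
gripper_width: 21.9
grasp_force: 59.8
```

Emit:
{"fn": "send_rows", "kwargs": {"targets": [{"x": 0, "y": 0, "z": 0.1, "ax": 0, "ay": 0, "az": 0, "gripper": 1}, {"x": 0, "y": 0, "z": 0, "ax": 0, "ay": 0, "az": 0, "gripper": 1}]}}

```text
clock: 15.62
position: [623.1, -60.9, 68.1]
ee_rot: [-0.212, 0.977, 0.001, -0.002]
contact_force: [-4.8, 5.6, 4.3]
gripper_width: 22.1
grasp_force: 59.8
```

Emit:
{"fn": "send_rows", "kwargs": {"targets": [{"x": 0, "y": 0, "z": 0.05, "ax": 0, "ay": 0, "az": 0, "gripper": 1}, {"x": 0, "y": 0, "z": 0, "ax": 0, "ay": 0, "az": 0, "gripper": 1}]}}

```text
clock: 15.78
position: [623.1, -60.9, 67.8]
ee_rot: [-0.212, 0.977, 0.001, -0.002]
contact_force: [-4.2, 5.2, 3.8]
gripper_width: 22.0
grasp_force: 59.8
```

```bash
python3 -c "
from h import *
wh()"
```

```text
t 15.7833 theta 1.365 r 55.62 z 67.78 yaw-theta -2.27 tilt [-0.0046  0.0014] Frad -1.4 Ftan -6.6 Fz 3.8 w 22.0
```

Emit:
{"fn": "send_rows", "kwargs": {"targets": [{"x": 0, "y": 0, "z": 0.05, "ax": 0, "ay": 0, "az": 0, "gripper": 1}, {"x": 0, "y": 0, "z": 0, "ax": 0, "ay": 0, "az": 0, "gripper": 1}]}}

```text
clock: 15.95
position: [623.2, -61.0, 67.7]
ee_rot: [-0.213, 0.977, 0.001, -0.002]
contact_force: [-5.8, 4.5, 5.1]
gripper_width: 22.3
grasp_force: 60.1
```

Emit:
{"fn": "send_rows", "kwargs": {"targets": [{"x": 0, "y": 0, "z": 0.05, "ax": 0, "ay": 0, "az": 0, "gripper": 1}, {"x": 0, "y": 0, "z": 0, "ax": 0, "ay": 0, "az": 0, "gripper": 1}]}}

```text
clock: 16.12
position: [623.3, -61.1, 67.7]
ee_rot: [-0.213, 0.977, 0.001, -0.002]
contact_force: [-6.0, 3.7, 8.5]
gripper_width: 22.1
grasp_force: 60.3
```

Emit:
{"fn": "send_rows", "kwargs": {"targets": [{"x": 0, "y": 0, "z": 0.04, "ax": 0, "ay": 0, "az": 0, "gripper": 1}, {"x": 0, "y": 0, "z": 0, "ax": 0, "ay": 0, "az": 0, "gripper": 1}]}}

```text
clock: 16.28
position: [623.3, -61.2, 67.7]
ee_rot: [-0.213, 0.977, 0.001, -0.002]
contact_force: [-7.0, 4.4, 9.6]
gripper_width: 22.0
grasp_force: 60.4
```

Seated: z stays at 67.7 while the force rises. Now I'll ease the tangential load back so the wheel settles gently on the pin.

Emit:
{"fn": "send_rows", "kwargs": {"targets": [{"x": 0, "y": 0.1, "z": 0, "ax": 0, "ay": 0, "az": 0, "gripper": 1}, {"x": 0, "y": 0.1, "z": 0, "ax": 0, "ay": 0, "az": 0, "gripper": 1}, {"x": 0, "y": 0.1, "z": 0, "ax": 0, "ay": 0, "az": 0, "gripper": 1}, {"x": 0, "y": 0, "z": 0, "ax": 0, "ay": 0, "az": 0, "gripper": 1}]}}

```text
clock: 16.62
position: [622.8, -59.9, 67.7]
ee_rot: [-0.213, 0.977, -0.0, -0.001]
contact_force: [-5.5, -0.7, 6.8]
gripper_width: 21.9
grasp_force: 60.0
```

```bash
python3 -c "
from h import *
wh()"
```

```text
t 16.6167 theta 1.346 r 55.78 z 67.66 yaw-theta -3.29 tilt [-0.0025 -0.0012] Frad -5.2 Ftan -1.9 Fz 6.8 w 21.9
```

Emit:
{"fn": "send_rows", "kwargs": {"targets": [{"x": 0.1, "y": 0.05, "z": 0, "ax": 0, "ay": 0, "az": 0, "gripper": 1}, {"x": 0.1, "y": 0.05, "z": 0, "ax": 0, "ay": 0, "az": 0, "gripper": 1}, {"x": 0, "y": 0, "z": 0, "ax": 0, "ay": 0, "az": 0, "gripper": 1}]}}

```text
clock: 16.87
position: [622.5, -59.8, 67.6]
ee_rot: [-0.213, 0.977, -0.001, 0.001]
contact_force: [-0.2, -2.6, 4.5]
gripper_width: 21.9
grasp_force: 59.7
```

```bash
python3 -c "
from h import *
wh()"
```

```text
t 16.8667 theta 1.341 r 55.56 z 67.64 yaw-theta -3.57 tilt [ 0.0019 -0.0007] Frad -1.3 Ftan 2.2 Fz 4.5 w 21.9
```

Emit:
{"fn": "send_rows", "kwargs": {"targets": [{"x": 0, "y": 0, "z": 0, "ax": 0, "ay": 0, "az": 0, "gripper": 0}, {"x": 0, "y": 0, "z": 0, "ax": 0, "ay": 0, "az": 0, "gripper": 0}, {"x": 0, "y": 0, "z": 0, "ax": 0, "ay": 0, "az": 0, "gripper": 0}, {"x": 0, "y": 0, "z": 0, "ax": 0, "ay": 0, "az": 0, "gripper": 0}, {"x": 0, "y": 0, "z": 0, "ax": 0, "ay": 0, "az": 0, "gripper": 0}]}}

```text
clock: 17.28
position: [621.6, -59.1, 66.5]
ee_rot: [-0.213, 0.977, 0.0, -0.0]
contact_force: [0.4, -0.4, -0.1]
gripper_width: 42.9
grasp_force: 0.0
```

```bash
python3 -c "
from h import *
wh()
im,d=snap('side');cv2.imwrite('pics/s5.png',cv2.resize(im[190:310,230:380],None,fx=5,fy=5,interpolation=cv2.INTER_CUBIC)[:,:,::-1])"
```

```text
t 17.2833 theta 1.323 r 55.12 z 66.46 yaw-theta -4.63 tilt [-0.0006  0.0002] Frad 0.1 Ftan 0.6 Fz -0.1 w 42.9
```

View pics/s5.png

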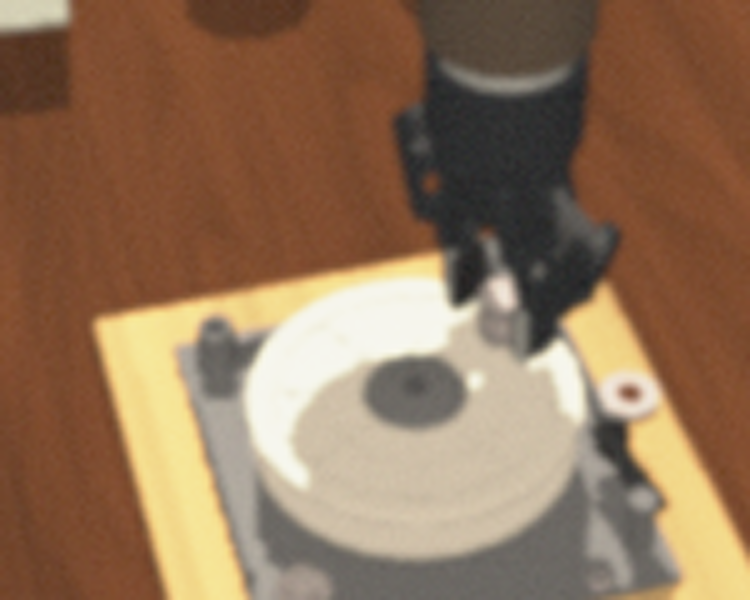

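The fingers are off and the pin (500,305) stands in the wheel. Retreating straight up.

Emit:
{"fn": "send_rows", "kwargs": {"targets": [{"x": 0, "y": 0, "z": -0.5, "ax": 0, "ay": 0, "az": 0, "gripper": 0}, {"x": 0, "y": 0, "z": -1, "ax": 0, "ay": 0, "az": 0, "gripper": 0}, {"x": 0, "y": 0, "z": -2, "ax": 0, "ay": 0, "az": 0, "gripper": 0}, {"x": 0, "y": 0, "z": -3, "ax": 0, "ay": 0, "az": 0, "gripper": 0}, {"x": 0, "y": 0, "z": -3, "ax": 0, "ay": 0, "az": 0, "gripper": 0}]}}

```text
clock: 17.75
position: [621.4, -59.4, 163.3]
ee_rot: [-0.213, 0.977, -0.0, -0.001]
contact_force: [0.4, 0.2, 0.2]
gripper_width: 42.9
grasp_force: 0.0
```

Emit:
{"fn": "send_rows", "kwargs": {"targets": [{"x": 0, "y": 3, "z": -3, "ax": 0, "ay": 0, "az": 0, "gripper": 0}, {"x": 0, "y": 3, "z": -3, "ax": 0, "ay": 0, "az": 0, "gripper": 0}, {"x": 0, "y": 3, "z": 0, "ax": 0, "ay": 0, "az": 0, "gripper": 0}, {"x": 0, "y": 3, "z": 0, "ax": 0, "ay": 0, "az": 0, "gripper": 0}, {"x": 0, "y": 0, "z": 0, "ax": 0, "ay": 0, "az": 0, "gripper": 0}]}}

```text
clock: 18.17
position: [571.0, 52.4, 223.2]
ee_rot: [-0.215, 0.977, 0.001, 0.002]
contact_force: [-0.7, -0.1, -0.4]
gripper_width: 42.6
grasp_force: 0.0
```

```bash
python3 -c "
from h import *
wh()
im,d=snap('side');a=cv2.resize(im[200:320,235:385],None,fx=5,fy=5,interpolation=cv2.INTER_CUBIC)
cv2.imwrite('pics/s6.png',a[:,:,::-1])
for z in(91,101):print(z,proj('side',[622,-59,z]))
print(arm.boxes_of('side','pin')[:2])
m=arm.camera_model('side');T=np.array(m['cam_to_world'])
v,u=np.mgrid[225:290,290:370];zz=d[225:290,290:370]
P=(np.stack([(u-m['cx'])/m['fx']*zz,(v-m['cy'])/m['fy']*zz,zz,np.ones_like(zz)],-1)@T.T)[...,:3]
k=(np.hypot(P[...,0]-622,P[...,1]+59)<18)&(P[...,2]>75)&(P[...,2]<120);print(k.sum(),P[k].mean(0),np.percentile(P[k][:,2],[50,80,90,98]))"
```

```text
t 18.1667 theta 0.244 r 138.39 z 223.23 yaw-theta -66.26 tilt [0.0029 0.0022] Frad -0.1 Ftan -0.7 Fz -0.4 w 42.6
91 (np.float64(329.0962820918646), np.float64(248.0277609405962))
101 (np.float64(329.1899386802298), np.float64(245.01137121031834))
[{'rect': [326.2, 246.7, 10.6, 13.3], 'score': 0.56}]
85 [623.18717857 -63.17297798  86.12677957] [87.78825079 89.81365097 91.03901166 92.06881877]
```

View pics/s6.png

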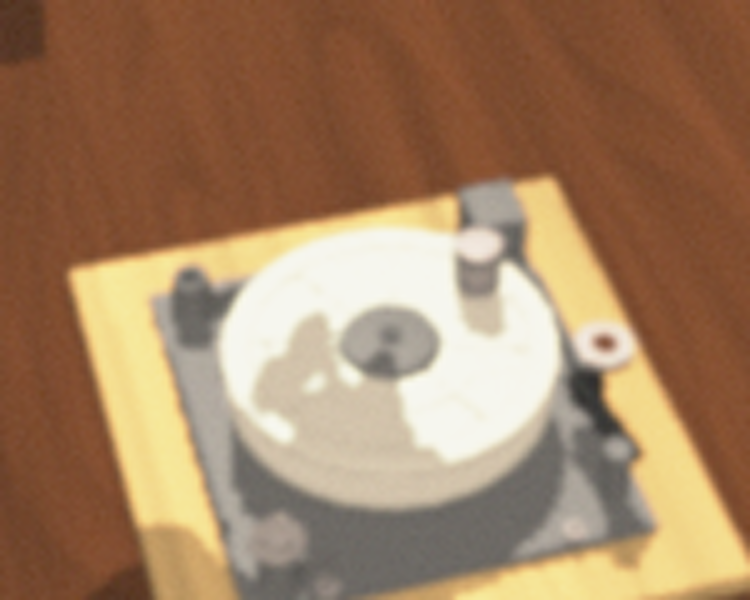

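The pin stands upright in the wheel at crop (480,260), with its head top at about 91 mm, which is fully home. The wheel stays wound and the arm is clear.

```bash
python3 -c "
from bench import arm
print(arm.job_done())"
```

```text
the job is handed in; nothing more can be done
None
```

The job is handed in: the pin is fully home in the hidden hole at about 1.34 rad and alone keeps the wheel wound, with the arm clear at about 18 s on the clock; the peak force I read was about 12 N, and no verdict came back.

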